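# Uncouple the test gauge from the bench air outlet

### The job

The pressure check is finished: shut off the air by turning the yellow valve lever clockwise until it stands square across the pipe. Then draw back the orange sprung sleeve of the gauge's quick coupling, pull the gauge straight off the nipple so that the sleeve springs forward again, and lay the gauge down gently in the red tray, dial up and wholly inside. Leave the valve shut and do not disturb the other things on the bench.

Things in the scene. Friction and masses are not known exactly. Their poses are not given: they have to be found in the camera images.
- valve (a joint): Angle of the ball valve's lever, rad: 0 = open (lever along the pipe, lying over the coupling), grows clockwise seen from above to a hard stop at 1.57 = shut (lever square across the pipe, pointing to the station's -x side, the robot's side). Stays where it is left; turning takes about 0.2 N m, that is 2 to 4 N at the grip.
- valve_pivot (a point): Point on the lever's vertical turning axis, at the lever's mid height, 137 mm above the bench. Axes as nipple_root.
- lever_grip (a point): Centre of the outer part of the lever's yellow grip, 80 mm from the pivot. The grip is 20 mm wide, 12 mm high and runs from 30 to 102 mm from the pivot; it turns with the lever, its own -y pointing outward from the pivot. Its underside is 131 mm above the bench, 18 mm above the coupling.
- nipple_root (a point): Steel male nipple of the fixed air station, 36 mm long, 19 mm in diameter: this point is where it leaves its flange, on the pipe axis (level, 95 mm above the bench). Station axes: -y = the way the nipple points and the gauge comes off; x level across the pipe; z up. The ball valve is 58 mm to +y, a filter-regulator 56 mm square and 170 mm tall 145 to 205 mm to +y, on a 6 mm base plate.
- coupling_nose (a point): Centre of the nose face of the gauge's female coupling. Gauge axes: +y out of the nose, z up out of the dial. Coupled, it is within 1 mm of nipple_root, axes alike but for 2 degrees of droop. The gauge is loose, about 0.3 kg, 136 mm long: nose, orange sleeve, steel hexagon (48 to 62 mm behind the nose), neck, round case. Balls lock it on the nipple unless the sleeve is drawn back.
- sleeve_mid (a point): Centre, on the axis, of the orange knurled sleeve: 36 mm in diameter, 34 mm long, 19 mm behind the nose when forward; axes as the gauge's. Gripped across from above and pulled to -y it slides back up to 10 mm against its spring (5 N, rising to 10 N); at about 8 mm the balls let go and the gauge follows it off the nipple; once it is off, the spring returns the sleeve, even while held.
- sleeve (a joint): How far the sleeve is drawn back, m: 0 = forward, 0.010 = fully back; about 0.008 unlocks.
- gauge_mid (a point): Centre of the round gauge case: 64 mm across, 30 mm thick, white dial on its top face (+z of the gauge), 104 mm behind the nose. Lying in the tray on its back, the gauge is about level, its axis 15 to 18 mm above the tray's floor.
- tray_floor (a point): Red open tray, fixed, empty, with a dark liner: centre of the inner floor, 4 mm above the bench. Outside 180 mm (its x) by 260 mm (its y) by 45 mm high, walls 4 mm; a rim lip stands out 6 mm. Left or right of the robot.
- basket: Steel wire basket of white silicone rings, 180 x 260 x 55 mm, fixed; not the place for the gauge. It and the red tray change sides.
- phone: black mobile phone 74 x 156 x 9 mm lying flat; a bystander. Origin at its underside.
- jar: amber jar with yellow label and black lid, 66 mm across, 85 mm tall; a bystander. Origin at its underside.
- wrench: steel wrench 170 mm long, lying; a bystander. Origin at its underside.
- earbuds: pink earbud case 50 x 62 x 26 mm; a bystander. Origin at its underside.

How it is judged:
On the way, in this order (a step that is already met when the one before it is completed fails the run):
1. the valve is shut while the gauge is still coupled (value of joint valve above 1.4 rad and distance between coupling_nose and nipple_root below 0.006 m), for 0.2 s.
2. the gauge is drawn clear of the nipple and its sleeve has sprung forward (distance between coupling_nose and nipple_root above 0.045 m and value of joint sleeve below 0.0015 m), for 0.1 s.
At the end, for the whole second after the job is handed in: Valve lever within 10 degrees of fully shut; sleeve fully forward (within 1.5 mm); the gauge, whole, lies at rest on the red tray's floor inside its walls (nose and case less than about 12 mm above where they lie flat), dial up within 14 degrees (value of joint valve above 1.4 rad and value of joint sleeve below 0.0015 m and linear speed of gauge below 0.02 m/s and angle between gauge_mid's own z axis and vertical below 0.25 rad and x of gauge_mid in the frame of tray_floor between -0.062 and 0.062 m and y of gauge_mid in the frame of tray_floor between -0.102 and 0.102 m and z of gauge_mid in the frame of tray_floor between 0 and 0.026 m and x of coupling_nose in the frame of tray_floor between -0.086 and 0.086 m and y of coupling_nose in the frame of tray_floor between -0.126 and 0.126 m and z of coupling_nose in the frame of tray_floor between 0 and 0.03 m); the robot touches nothing.
It fails at once if the gauge, off its nipple, is let go more than about 30 mm above where it would lie (contact force between the fingers and gauge below 0.05 N and height (world z) of gauge_mid above 0.052 m and distance between coupling_nose and nipple_root above 0.045 m).
It fails at once if a bystander is pushed or knocked over (moved over 30 mm) (distance of any of phone, jar, wrench, earbuds from where it was at the start of the episode above 0.03 m).
It also fails if it takes over 54 s, if anything falls off the work surface, if the arm or the gripper's body presses on something with over 40 N, if the wrist force passes 120 N, or if a joint passes its speed limit or range.

### The arm

A 6-joint arm with a two-finger parallel gripper is mounted at the origin on the work surface. World frame = base frame: x ahead of the robot, y to its left, z up, the work surface at z = 0. Lengths are in m, angles in rad, forces in N, time in s.
With the tool pointing down it reaches from about 0.275 to 0.975 m from the base axis. Payload 8.4 kg.
Tool frame: the origin (TCP) lies on the centre line of the jaws, within the pads' length; the fingertips stand 11 mm ahead of it and the grasp point (between the pads) lies 8 mm behind it; z points along the fingers, y is the line along which they close (so a half turn about z gives the same grasp; the last joint's range is limited). The gripper opens to 92 mm and grips with 3 to 60 N. Pads are 20 mm wide; open, the fingers measure 128 mm over their backs; the gripper's body (75 mm by 189 mm) begins 69 mm behind the grasp point.
Start: joints at [1.11, 0.353, 1.633, -0, 1.155, -0.002], TCP at [0.277, 0.56, 0.226] pointing down, gripper open.
Joint ranges: [-2.63, 2.63], [-0.92, 2.1], [0.06, 2.66], [-1.3, 4.44], [0, 2.69], [-3.02, 3.02]. Speed limits (rad/s): [2.22, 2.22, 2.79, 3.14, 3.14, 3.14].

### API

Orientations are given as a unit quaternion [w, x, y, z].
In Python, from bench import env gives the robot as it stands. The module is installed in compiled form; this text tells all that it offers. Calls block until the motion is done:
- env.reach(position, orientation): joint-space move of the TCP to a pose.
- env.move_l(position, frame=None, max_speed=0.15): straight line of the TCP; frame=None keeps the orientation; max_speed is the mean speed in m/s.
- env.set_joints(angles): joint-space move.
- env.let_go() and env.grab(): open the fingers fully, or close them until they stop; the grip force is fixed at half the most.
- env.wait(seconds).
- env.solve_ik(position, orientation): joint angles nearest the present ones, or None.
- env.get_image(name): name is "scene" or "top" or "wrist"; returns a dict with "color" (480x640x3 uint8, blue, green, red), "z_map" (480x640 float32, m along the optical axis (not along the pixel's ray), 0 where there is no reading), "fx", "fy", "cx", "cy" (pixels), "rvec" (rotation vector, rad) and "tvec" (3), from world to camera coordinates, as OpenCV has them; the wrist camera has in their place "tool_from_camera" (4x4, takes a point from camera to tool coordinates, whose origin is the TCP and whose axes are the flange's). Camera axes: x right, y down, z forward; pixel columns grow to the right and rows downward; lengths in m; the calibration is good to about 2 mm. A picture is of the moment at which its call begins: read the wrist's pose just before it.
A pose or a line that the arm cannot do raises env.PlanningError and nothing moves.
- env.sign_off(): hands the job in; it is judged then, once.
Trained networks look in the newest picture that a camera, given by its name, has taken for a name from the list of things; names that differ only in an ending like _2 or _b are one class to them, and where a whole thing is asked for, a point or a joint stands for the part that bears it (a point fixed in the world has none). Each returns a list of dicts, best first, with "conf" (0 to 1); they miss things now and then, are a little off and sometimes report something else, mostly with a low value. They report only what shows in the picture. A call takes as long as a camera call.
- env.trace(name, camera): "pixels" (480x640 bool, what is visible of it) and "rect" ([centre column, centre row, width, height] in pixels, round what is visible of it).
- env.landmark_of(name, camera): "at" ([column, row] in pixels: a listed point, or the origin of a listed thing).
Readings, each from a call of its own:
- env.get_time(): time.
- env.get_q(): joint angles.
- env.get_joint_vel(): joint speeds.
- env.get_effort(): joint torques, N m.
- env.get_ee_pos(): TCP position.
- env.get_ee_rot(): TCP orientation.
- env.get_wrist_force(): force on the tool from outside, world axes, zero at the start.
- env.get_wrist_torque(): the same for the moment, N m.
- env.get_gripper_width(): opening from 0.0 (shut) to 1.0 (fully open).
- env.get_grasp_force(): force on a finger pad.
Only numpy, scipy, OpenCV 4.12 (cv2) and the standard library are available. Lean on these libraries where they do the work, as an engineer would, in place of code of your own. Each camera call takes 0.05 s, during which the arm holds its last target. There are 200 camera calls.

## Working session

There is one attempt and no reset: what is moved stays moved. The work goes in short steps, each a Python script; the robot and the scene stay as the last script left them, time stands still between calls to the robot, and variables do not carry over. Pictures are saved under pics/ and viewed, at most 10 in all, crops included, and the job is handed in when it is done.

```bash
mkdir -p pics; cat > h.py <<'E'
import numpy as np, cv2
from scipy.spatial.transform import Rotation as R
from bench import env
def Q(Rm):
    q=R.from_matrix(Rm).as_quat(); return [float(q[3]),*map(float,q[:3])]
def Rot(q): return R.from_quat([q[1],q[2],q[3],q[0]]).as_matrix()
def shot(cam):
    p=np.array(env.get_ee_pos()); Rm=Rot(env.get_ee_rot()); im=env.get_image(cam)
    if cam=='wrist':
        T=np.eye(4);T[:3,:3]=Rm;T[:3,3]=p; M=T@np.array(im['tool_from_camera'])
    else:
        M=np.eye(4);r=cv2.Rodrigues(np.array(im['rvec'],float))[0]; M[:3,:3]=r.T; M[:3,3]=-r.T@np.array(im['tvec'],float).ravel()
    im['M']=M; return im
def ray(im,uv):
    d=np.array([(uv[0]-im['cx'])/im['fx'],(uv[1]-im['cy'])/im['fy'],1.]); return im['M'][:3,3],im['M'][:3,:3]@d
def at_z(im,uv,z):
    o,d=ray(im,uv); return o+d*(z-o[2])/d[2]
def cloud(im,mask):
    v,u=np.nonzero(mask&(im['z_map']>0)); z=im['z_map'][v,u]
    P=np.c_[(u-im['cx'])/im['fx']*z,(v-im['cy'])/im['fy']*z,z]; return P@im['M'][:3,:3].T+im['M'][:3,3]
def down(yaw): # tool z down, tool y (closing) at angle yaw from world x
    y=np.array([np.cos(yaw),np.sin(yaw),0]);z=np.array([0,0,-1.]);return np.c_[np.cross(y,z),y,z]
E
cat > m.py <<'E'
from h import *
Z=dict(valve_pivot=.137,lever_grip=.137,nipple_root=.095,coupling_nose=.095,sleeve_mid=.0945,gauge_mid=.092,tray_floor=.004,phone=0,jar=0,wrench=0,earbuds=0,basket=0)
for cam in ('top','scene'):
    im=shot(cam); cv2.imwrite(f'pics/{cam}0.png',im['color']); print(cam,im['M'][:3,3].round(3))
    for n,z in Z.items():
        for d in env.landmark_of(n,cam)[:2]:
            print(n,round(d['conf'],2),np.round(d['at'],0),at_z(im,d['at'],z).round(4))
print(env.get_time())
E
python3 m.py
```

```text
top [0.333 0.006 1.321]
valve_pivot 0.63 [302. 190.] [0.6457 0.0552 0.137 ]
valve_pivot 0.63 [326. 196.] [ 0.634  -0.0029  0.137 ]
lever_grip 0.67 [332. 196.] [ 0.6332 -0.0156  0.137 ]
nipple_root 0.82 [326. 199.] [ 0.635  -0.0036  0.095 ]
coupling_nose 0.68 [324. 196.] [0.6431 0.0025 0.095 ]
coupling_nose 0.23 [476. 227.] [ 0.5718 -0.3727  0.095 ]
sleeve_mid 0.66 [330. 197.] [ 0.6422 -0.0124  0.0945]
sleeve_mid 0.34 [323. 292.] [4.053e-01 4.000e-04 9.450e-02]
gauge_mid 0.71 [362. 204.] [ 0.6257 -0.0935  0.092 ]
tray_floor 0.95 [230. 286.] [0.422  0.2421 0.004 ]
phone 0.94 [325. 292.] [ 0.4107 -0.0047  0.    ]
jar 0.66 [475. 228.] [ 0.5857 -0.3977  0.    ]
wrench 0.66 [157. 228.] [0.5715 0.4465 0.    ]
earbuds 0.62 [432. 226.] [ 0.5911 -0.286   0.    ]
basket 0.79 [421. 296.] [ 0.406  -0.2546  0.    ]
scene [1.449 0.262 1.06 ]
valve_pivot 0.94 [332. 257.] [0.6507 0.0625 0.137 ]
lever_grip 0.93 [302. 244.] [ 0.6355 -0.0089  0.137 ]
lever_grip 0.63 [428. 244.] [0.551  0.2489 0.137 ]
nipple_root 0.86 [310. 257.] [0.6299 0.0061 0.095 ]
coupling_nose 0.68 [307. 257.] [6.311e-01 3.000e-04 9.500e-02]
sleeve_mid 0.76 [296. 256.] [ 0.6363 -0.022   0.0945]
gauge_mid 0.84 [264. 245.] [ 0.6247 -0.1019  0.092 ]
tray_floor 0.9 [428. 245.] [0.4273 0.2459 0.004 ]
phone 0.55 [336. 221.] [0.4116 0.0068 0.    ]
jar 0.8 [156. 233.] [ 0.5886 -0.408   0.    ]
wrench 0.91 [506. 310.] [0.5646 0.4466 0.    ]
wrench 0.51 [338. 221.] [0.4101 0.0138 0.    ]
earbuds 0.87 [202. 242.] [ 0.5833 -0.2858  0.    ]
basket 0.87 [246. 202.] [ 0.414  -0.2383  0.    ]
1.3
```

```bash
cat > m2.py <<'E'
from h import *
env.move_l([.277,.56,.42],max_speed=.25)
yaw=-0.13
env.reach([.58,0.0,.38],Q(down(yaw)))
print(env.get_q(), env.get_time())
im=shot('wrist'); cv2.imwrite('pics/w1.png',im['color']); print(im['M'].round(3))
Z=dict(valve_pivot=.137,lever_grip=.137,nipple_root=.095,coupling_nose=.095,sleeve_mid=.0945,gauge_mid=.092)
for n,z in Z.items():
    for d in env.landmark_of(n,'wrist')[:2]:
        print(n,round(d['conf'],2),np.round(d['at'],0),at_z(im,d['at'],z).round(4))
E
python3 m2.py
python3 -c "
import cv2,numpy as np
a=cv2.imread('pics/w1.png');b=cv2.imread('pics/top0.png')[140:340,120:500]
b=cv2.resize(b,(640,337));c=np.vstack([a,b]);cv2.imwrite('pics/c1.png',cv2.resize(c,None,fx=.73,fy=.73))"
```

```text
[-1.35087895e-03  1.73821599e-01  1.53319879e+00  2.66358765e-04
  1.43444692e+00  1.27390850e-01] 4.5
[[ 0.992 -0.125 -0.032  0.589]
 [-0.129 -0.961 -0.244  0.069]
 [ 0.     0.246 -0.969  0.539]
 [ 0.     0.     0.     1.   ]]
lever_grip 0.59 [372. 217.] [ 0.6369 -0.019   0.137 ]
nipple_root 0.9 [367. 193.] [6.391e-01 3.000e-04 9.500e-02]
nipple_root 0.71 [366. 206.] [ 0.6374 -0.0146  0.095 ]
coupling_nose 0.78 [372. 188.] [0.6454 0.0053 0.095 ]
sleeve_mid 0.59 [370. 204.] [ 0.6418 -0.0135  0.0945]
sleeve_mid 0.4 [372. 220.] [ 0.6424 -0.0323  0.0945]
gauge_mid 0.89 [363. 270.] [ 0.6252 -0.0945  0.092 ]
```

View pics/c1.png

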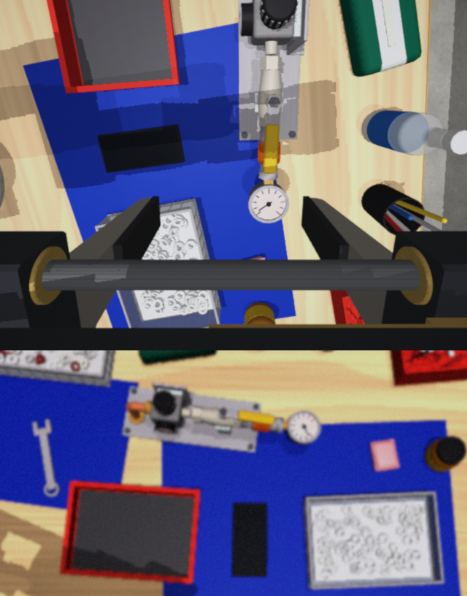

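```bash
cat > m3.py <<'E'
from h import *
im=shot('wrist'); hsv=cv2.cvtColor(im['color'],cv2.COLOR_BGR2HSV); H,S,V=cv2.split(hsv)
roi=np.zeros(H.shape,bool); roi[100:320,320:420]=1
def comp(m):
    n,l,s,c=cv2.connectedComponentsWithStats(m.astype(np.uint8)); return l==1+np.argmax(s[1:,4])
def stat(n,P):
    c=P.mean(0); w,v=np.linalg.eigh(np.cov((P-c)[:,:2].T)); d=v[:,1]*np.sign(v[1,1])
    q=(P-c)[:,:2]@np.c_[d,v[:,0]]
    print(n,len(P),'mean',c.round(4),'zpct',np.percentile(P[:,2],[5,50,95]).round(3),'dir',d.round(3),np.degrees(np.arctan2(-d[0],d[1])).round(1),'ext',q.min(0).round(3),q.max(0).round(3),'mid',(c[:2]+np.c_[d,v[:,0]]@((q.min(0)+q.max(0))/2)).round(4))
for n,m in dict(yellow=(H>22)&(H<35)&(S>150),orange=(H>5)&(H<18)&(S>150),dial=(S<60)&(V>150)).items():
    m=m&roi
    if n=='dial': m[:245]=0
    P=cloud(im,comp(m)); stat(n,P)
    if n=='yellow': stat('yellow top',P[P[:,2]>.135])
# pipe/coupling ridge: station points z .09-.12 along x
P=cloud(im,roi)
for a,b in [(-.06,-.05),(-.04,-.03),(-.03,-.02),(.08,.10),(.10,.12),(.12,.14)]:
    q=P[(P[:,1]>a)&(P[:,1]<b)&(P[:,2]>.08)]
    if len(q): print(a,len(q),q.min(0).round(4),q.max(0).round(4),np.median(q,0).round(4))
im=shot('top'); hsv=cv2.cvtColor(im['color'],cv2.COLOR_BGR2HSV)
for d in env.trace('tray_floor','top')[:1]:
    m=d['pixels']; print(d['conf'],d['rect'])
m=m|0
H,S,V=cv2.split(hsv); r=((H<8)|(H>172))&(S>120)&(V>60); r[:,:150]=0;r[:,300:]=0;r[:240]=0
P=cloud(im,comp(r)); Pt=P[P[:,2]>.038]; print(len(P),len(Pt))
rc=cv2.minAreaRect((Pt[:,:2]*1000).astype(np.float32)); print(rc, np.median(Pt[:,2]))
E
python3 m3.py
```

```text
yellow 1121 mean [ 0.6369 -0.0042  0.1429] zpct [0.141 0.143 0.144] dir [0.156 0.988] -9.0 ext [-0.035 -0.01 ] [0.034 0.009] mid [ 0.6373 -0.0047]
yellow top 1121 mean [ 0.6369 -0.0042  0.1429] zpct [0.141 0.143 0.144] dir [0.156 0.988] -9.0 ext [-0.035 -0.01 ] [0.034 0.009] mid [ 0.6373 -0.0047]
orange 203 mean [ 0.6253 -0.0141  0.1089] zpct [0.1   0.106 0.138] dir [0.135 0.991] -7.8 ext [-0.018 -0.004] [0.016 0.003] mid [ 0.6252 -0.0151]
dial 3612 mean [ 0.6541 -0.1225  0.0631] zpct [-0.001  0.102  0.107] dir [-0.653  0.757] 40.8 ext [-0.097 -0.063] [0.114 0.05 ] mid [ 0.6535 -0.1119]
-0.06 200 [ 0.6183 -0.0599  0.0921] [ 0.6501 -0.0501  0.1088] [ 0.6324 -0.0547  0.1055]
-0.04 209 [ 0.6195 -0.0399  0.0961] [ 0.6531 -0.0301  0.1452] [ 0.6316 -0.0343  0.1422]
-0.03 269 [ 0.6196 -0.03    0.0974] [ 0.6555 -0.02    0.1449] [ 0.6314 -0.0248  0.1421]
0.08 541 [0.6329 0.08   0.0916] [0.6661 0.1    0.1132] [0.6486 0.0894 0.1084]
0.1 20 [0.6381 0.1001 0.0921] [0.6487 0.1028 0.1085] [0.6411 0.1008 0.1036]
0.96 [222.5, 288.2, 106.8, 82.7]
1668 1015
((415.5850830078125, 218.16053771972656), (328.718994140625, 191.3140106201172), 87.28800964355469) 0.04594015832200826
```

```bash
cat > a1.py <<'E'
from h import *
piv=np.array([.6476,.0605]); y0=-.150
def pose(th,z,r=.080):
    a=y0-np.pi/2-th; return [*(piv+r*np.array([np.cos(a),np.sin(a)])),z],Q(down(y0-th))
p,q=pose(0,.25); env.reach(p,q)
p,q=pose(0,.135); env.move_l(p,q,max_speed=.12)
print('F',np.round(env.get_wrist_force(),1)); env.grab(); print('w',env.get_gripper_width(),np.round(env.get_wrist_force(),1),env.get_time())
for th in np.linspace(.13,1.57,12):
    p,q=pose(th,.135); env.move_l(p,q,max_speed=.1)
    print(round(th,2),np.round(env.get_wrist_force(),1),end=' ')
print(env.get_q(),env.get_time())
E
python3 a1.py
```

```text
F [-0.5  1.1  0.1]
w 0.2144335818158754 [ 0.2 -0.2  0.1] 7.8167
0.13 [-0.2 -0.2 -0.9] 0.26 [ 0.3  1.6 -0.5] 0.39 [ 3.1  1.  -2.6] 0.52 [ 2.4  1.7 -2.3] 0.65 [ 3.8  2.  -3.5] 0.78 [ 4.1  3.4 -4.7] 0.92 [ 4.8  3.  -5.3] 1.05 [ 5.7  2.1 -5.3] 1.18 [ 4.6  1.6 -5.2] 1.31 [ 5.7  0.5 -4.8] 1.44 [ 4.9  0.4 -5. ] 1.57 [  5.1 -14.7  -3. ] [ 0.1214711   0.37667525  1.82516083 -0.00736448  0.93929702  1.83984416] 11.2167
```

```bash
cat > a2.py <<'E'
from h import *
env.let_go(); p=np.array(env.get_ee_pos()); env.move_l([p[0],p[1],.26],max_speed=.2)
env.reach([.60,-.06,.30],Q(down(-.15)))
im=shot('wrist'); cv2.imwrite('pics/w2.png',im['color']); print(env.get_time())
for n,z in dict(valve_pivot=.137,lever_grip=.137,nipple_root=.095,coupling_nose=.095,sleeve_mid=.0945,gauge_mid=.092).items():
    for d in env.landmark_of(n,'wrist')[:1]: print(n,round(d['conf'],2),np.round(d['at'],0),at_z(im,d['at'],z).round(4))
hsv=cv2.cvtColor(im['color'],cv2.COLOR_BGR2HSV); H,S,V=cv2.split(hsv)
P=cloud(im,np.ones(H.shape,bool))
ex=np.array([np.cos(.15),-np.sin(.15)]);ey=np.array([np.sin(.15),np.cos(.15)]);o=np.array([.639,.0031])
X=(P[:,:2]-o)@ex;Y=(P[:,:2]-o)@ey
C=np.array([0])
for a in np.arange(-.14,.09,.01):
    s=(abs(X)<.04)&(Y>a)&(Y<a+.01)&(P[:,2]>.085)&(P[:,2]<.128)
    if s.sum()>5: print(round(a,3),s.sum(),'x',X[s].min().round(4),X[s].max().round(4),'top',np.percentile(P[s,2],95).round(4))
E
python3 a2.py
```

```text
14.7583
valve_pivot 0.95 [356.  62.] [0.6491 0.0598 0.137 ]
lever_grip 0.9 [249.  70.] [0.5662 0.067  0.137 ]
nipple_root 0.88 [349. 141.] [0.6393 0.0014 0.095 ]
coupling_nose 0.76 [350. 140.] [0.6407 0.0022 0.095 ]
sleeve_mid 0.86 [352. 157.] [ 0.6398 -0.0139  0.0945]
gauge_mid 0.83 [352. 245.] [ 0.6294 -0.098   0.092 ]
-0.14 286 x -0.0151 0.0267 top 0.1058
-0.13 551 x -0.024 0.035 top 0.1055
-0.12 626 x -0.0269 0.0377 top 0.1061
-0.11 676 x -0.0269 0.0384 top 0.1064
-0.1 658 x -0.0269 0.0381 top 0.1069
-0.09 588 x -0.0231 0.0336 top 0.1077
-0.08 395 x -0.0149 0.0269 top 0.1085
-0.07 211 x -0.0106 0.0192 top 0.1071
-0.06 342 x -0.0116 0.0192 top 0.1076
-0.05 323 x -0.0116 0.0186 top 0.1082
-0.04 376 x -0.0147 0.0208 top 0.1122
-0.03 430 x -0.0149 0.0202 top 0.1127
-0.02 448 x -0.0151 0.0198 top 0.1135
-0.01 428 x -0.0152 0.0198 top 0.1134
0.0 355 x -0.0133 0.0159 top 0.1092
0.01 395 x -0.0134 0.0156 top 0.1092
0.02 453 x -0.0153 0.0172 top 0.1104
0.03 456 x -0.0161 0.0169 top 0.1113
0.04 542 x -0.0173 0.018 top 0.1199
0.05 138 x -0.0181 0.0188 top 0.1249
0.06 37 x 0.0144 0.0186 top 0.106
0.07 438 x -0.0175 0.0161 top 0.1127
0.08 447 x -0.0167 0.0151 top 0.1113
```

View pics/w2.png

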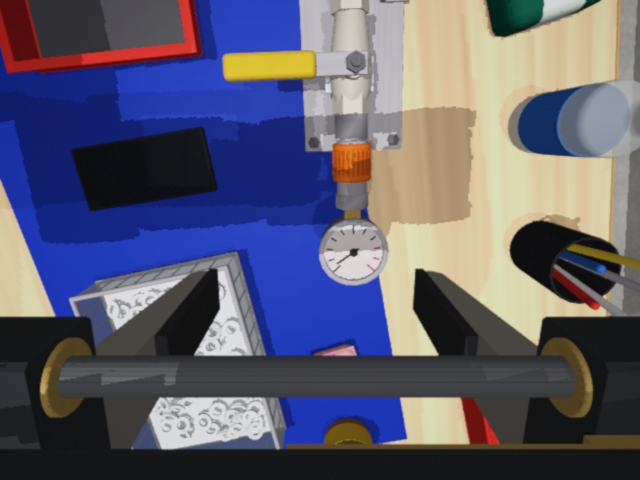

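```bash
cat > a3.py <<'E'
from h import *
yaw=-.115; q=Q(down(yaw)); s=np.array([.639,-.0155]); d=-np.array([np.sin(.115),np.cos(.115)])
env.reach([*s,.22],q)
env.move_l([*s,.0935],q,max_speed=.12)
print('F',np.round(env.get_wrist_force(),1)); env.grab(); print('w',env.get_gripper_width(),env.get_grasp_force(),np.round(env.get_wrist_force(),1),env.get_time())
for t in (.004,.008,.011,.016,.025,.04,.06,.08):
    env.move_l([*(s+d*t),.0935],q,max_speed=.05 if t<.02 else .08)
    print(t,np.round(env.get_wrist_force(),1))
env.wait(.2)
print(env.get_gripper_width(),env.get_grasp_force(),np.round(env.get_wrist_torque(),2),env.get_time())
im=shot('scene'); cv2.imwrite('pics/s2.png',cv2.resize(im['color'][180:330,180:440],None,fx=2.4,fy=2.4))
E
python3 a3.py
```

```text
F [-0.2 -0.7  0.7]
w 0.382621545069503 29.99955028295517 [ 1.9 -1.  -1.4] 17.6333
0.004 [ 2.7  5.5 -2.8]
0.008 [ 3.1  4.3 -4.3]
0.011 [ 3.1  4.  -4.3]
0.016 [ 4.2 -1.9 -8.5]
0.025 [ 3.9 -4.5 -8.6]
0.04 [-0.6  0.2 -2.9]
0.06 [ 0.3 -0.2 -4.1]
0.08 [-0.  -0.4 -3.6]
0.3859480699753992 29.99925434589386 [ 0.14  0.08 -0.03] 20.225
```

View pics/s2.png

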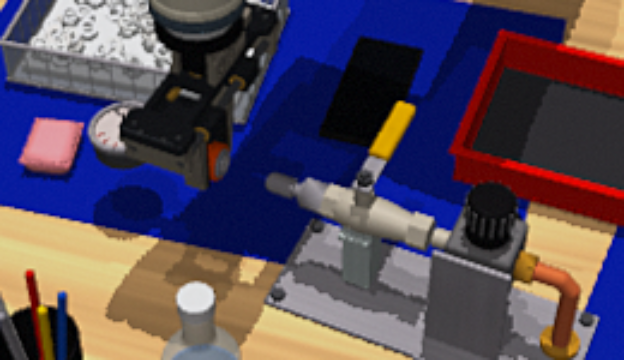

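```bash
cat > a4.py <<'E'
from h import *
im=shot('top'); t=env.trace('tray_floor','top')[0]; v,u=np.nonzero(t['pixels'])
W=np.array([at_z(im,(a,b),.045)[:2] for a,b in zip(u,v)])
rc=cv2.minAreaRect((W*1000).astype(np.float32)); print('tray',t['conf'],rc)
im2=shot('scene'); t=env.trace('tray_floor','scene')[0]; P=cloud(im2,t['pixels']); Pt=P[(P[:,2]>.038)&(P[:,2]<.055)]
print('tray scene',cv2.minAreaRect((Pt[:,:2]*1000).astype(np.float32)),len(Pt))
p=np.array(env.get_ee_pos()); q=Q(down(-.115))
env.move_l([p[0],p[1],.30],q,max_speed=.15)
env.reach([.43,.275,.30],q)
print(np.round(env.get_wrist_force(),1),env.get_gripper_width(),env.get_time())
for c in('top','scene'):
    im=shot(c); cv2.imwrite(f'pics/{c}3.png',im['color'])
    for n in('gauge_mid','coupling_nose','sleeve_mid'):
        for d in env.landmark_of(n,c)[:1]: print(c,n,round(d['conf'],2),np.round(d['at']),at_z(im,d['at'],.30).round(3))
    for d in env.trace('gauge_mid',c)[:1]:
        P=cloud(im,d['pixels']); print(d['conf'],d['rect'],len(P),np.percentile(P,[5,50,95],axis=0).round(3))
a=cv2.imread('pics/top3.png')[180:400,130:430];b=cv2.imread('pics/scene3.png')[120:340,300:600]
cv2.imwrite('pics/c3.png',cv2.resize(np.hstack([a,b]),None,fx=1.33,fy=1.33))
E
python3 a4.py
```

```text
tray 0.86 ((419.67376708984375, 247.39401245117188), (274.723388671875, 193.45407104492188), 87.64591217041016)
tray scene ((415.6714172363281, 248.23898315429688), (271.9103088378906, 200.1823272705078), 86.35169982910156) 1462
[-0.5  0.9 -3.6] 0.3836726587536162 23.55
top gauge_mid 0.72 [231. 288.] [0.398 0.188 0.3  ]
top coupling_nose 0.6 [184. 271.] [0.43  0.284 0.3  ]
top sleeve_mid 0.46 [191. 270.] [0.432 0.271 0.3  ]
0.62 [221.1, 275.9, 58.9, 32.0] 1200 [[0.395 0.16  0.3  ]
 [0.424 0.196 0.307]
 [0.449 0.257 0.314]]
scene gauge_mid 0.97 [421. 144.] [0.427 0.189 0.3  ]
scene coupling_nose 0.89 [473. 150.] [0.415 0.295 0.3  ]
scene sleeve_mid 0.59 [461. 149.] [0.419 0.271 0.3  ]
0.84 [438.5, 145.7, 64.3, 36.2] 1029 [[0.392 0.161 0.288]
 [0.433 0.198 0.307]
 [0.45  0.256 0.314]]
```

View pics/c3.png

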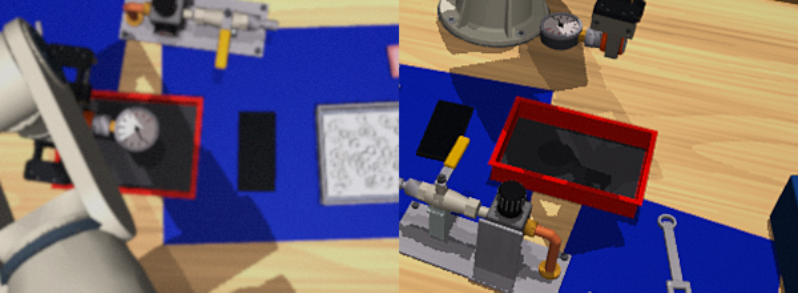

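```bash
cat > a5.py <<'E'
from h import *
q=Q(down(-.05)); s=[.4205,.2875]
env.reach([*s,.20],q); env.move_l([*s,.045],q,max_speed=.1)
f0=env.get_wrist_force()[2]
for z in np.arange(.038,.0195,-.0025):
    env.move_l([*s,z],q,max_speed=.03); f=env.get_wrist_force()[2]; print(round(z,4),round(f,1),end='; ')
    if f-f0>6: break
env.wait(.2); print(env.get_ee_pos(),env.get_time())
im=shot('scene')
for d in env.trace('gauge_mid','scene')[:1]:
    P=cloud(im,d['pixels']); print(d['conf'],np.percentile(P,[5,50,95],axis=0).round(3))
cv2.imwrite('pics/s5.png',cv2.resize(im['color'][180:330,370:560],None,fx=3,fy=3))
E
python3 a5.py
```

```text
0.038 -3.2; 0.0355 -3.6; 0.033 -4.1; 0.0305 -3.9; 0.028 -3.0; 0.0255 -2.5; 0.023 -0.3; 0.0205 3.9; [0.42096645 0.28790716 0.02083235] 28.5667
0.85 [[0.389 0.174 0.014]
 [0.424 0.205 0.033]
 [0.446 0.248 0.038]]
```

View pics/s5.png

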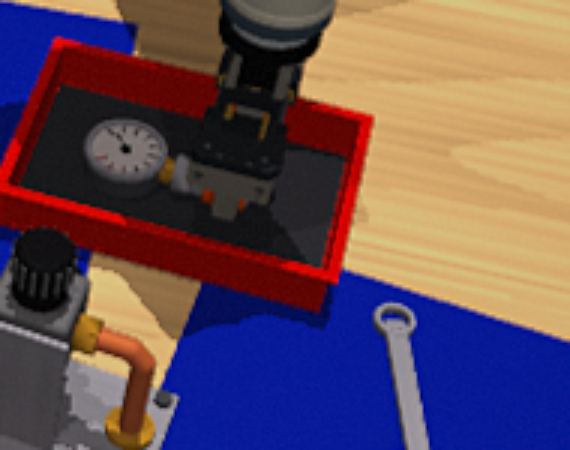

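The gauge rests on the tray floor dial up, with its case at about (125,150) and the sleeve still in the fingers. I'll release it, retreat, check and hand in.

```bash
cat > a6.py <<'E'
from h import *
env.let_go(); env.wait(.2); print(np.round(env.get_wrist_force(),1))
env.move_l([.4205,.2875,.22],max_speed=.1); env.reach([.35,.45,.35],Q(down(-.05))); env.wait(.3)
im=shot('scene')
for n,z in dict(gauge_mid=.02,coupling_nose=.02,sleeve_mid=.022,valve_pivot=.137,lever_grip=.137).items():
    for d in env.landmark_of(n,'scene')[:1]: print(n,round(d['conf'],2),at_z(im,d['at'],z).round(3))
for d in env.trace('gauge_mid','scene')[:1]:
    P=cloud(im,d['pixels']); print(np.percentile(P,[5,50,95],axis=0).round(3))
print(env.get_time())
cv2.imwrite('pics/s6.png',cv2.resize(im['color'][180:330,260:520],None,fx=3,fy=3))
E
python3 a6.py
```

```text
[-0.1  1.1  0.2]
gauge_mid 0.77 [0.419 0.206 0.02 ]
coupling_nose 0.72 [0.418 0.301 0.02 ]
sleeve_mid 0.69 [0.422 0.287 0.022]
valve_pivot 0.65 [0.647 0.062 0.137]
lever_grip 0.82 [0.561 0.069 0.137]
[[0.391 0.177 0.016]
 [0.426 0.22  0.034]
 [0.445 0.294 0.041]]
33.4833
```

View pics/s6.png

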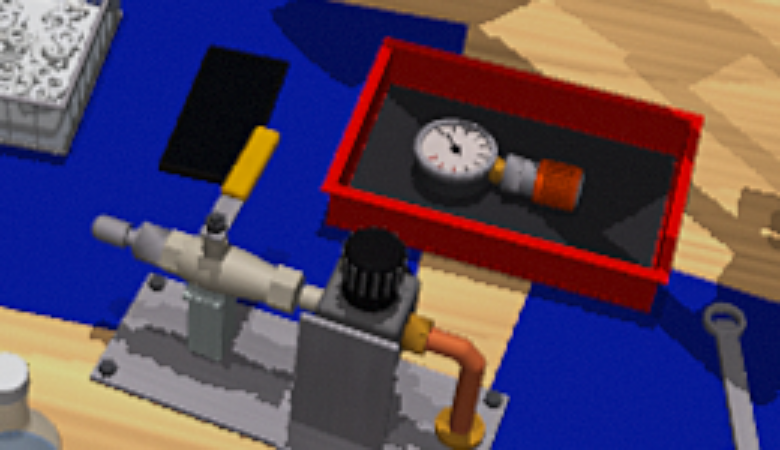

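The gauge lies flat in the tray with its dial up at (455,148) and its sleeve at (558,185). The lever at (250,165) stands square across the pipe.

```bash
python3 -c "
from bench import env
print(env.sign_off())"
```

```text
the job is handed in; nothing more can be done
None
```

I shut the valve, drew the gauge off its nipple and laid it dial up inside the red tray, then handed the job in at about 34 s of the 54 s allowed; the final pictures look right, but no verdict came back.

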